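# Step the indexing stand back one notch

### The arm

A 7-joint arm with a two-finger parallel gripper is mounted at the origin on the work surface; the furniture and walls round the work are solid. World frame = base frame: x ahead of the robot, y to its left, z up, the work surface at z = 0. Lengths are in m, angles in rad, forces in N, time in s.
With the tool pointing down it reaches from about 0.35 to 0.9 m from the base axis. Payload 8.1 kg.
Tool frame: the origin (TCP) lies between the finger pads; the fingertips stand 11 mm ahead of it and the grasp point (between the pads) lies 8 mm behind it; z points along the fingers, y is the line along which they close (so a half turn about z gives the same grasp; the last joint's range is limited). The gripper opens to 92 mm and grips with 3 to 60 N. Pads are 19 mm wide; open, the fingers measure 130 mm over their backs; the gripper's body (75 mm by 190 mm) begins 47 mm behind the grasp point.
Start: joints at [-1.209, 0.434, 0.025, 1.573, -0.012, 1.134, -0.075], TCP at [0.28, 0.559, 0.238] pointing down, gripper open.
Joint ranges: [-2.62, 2.62], [-0.44, 2.09], [-1.27, 1.32], [0.08, 2.57], [-1.32, 4.46], [0.12, 2], [-2.74, 2.74]. Speed limits (rad/s): [2.22, 2.22, 3.01, 3.01, 3.14, 3.14, 3.14].

### API

Orientations are given as a rotation vector (axis times angle).
In Python, from cell import observe, get_image, camera_params, sign_off gives the robot as it stands.
- The arm moves only by the shell command python3 -m pendant 'ROWS' [FORCE]. ROWS is JSON, one flat list of numbers, 7 for each row, row after row: the shift along the tool's x, y, z in m, then the turn, a rotation vector about the tool's x, y, z in rad, then the finger opening in m, from 0 to 0.0918. In form: [dx, dy, dz, rx, ry, rz, jaw, dx, dy, dz, rx, ry, rz, jaw, ...]. A call has 1 to 10 rows; each row shifts and turns the commanded pose from where the row before left it, along the tool's axes as they then stand; what a row does not reach is not made up. A row lasts 1/8 s, in which the tool goes at most 62.5 mm and 10.7 degrees, less where a joint would pass 70% of its speed; a pose out of reach is approached as far as the arm can. A call is refused whole if a number of a shift passes 0.0625 or a number of a turn 0.188, either way. A call with a gripper value outside its range is refused whole. The fingers move at their own pace and stop on an object; FORCE is the grip in N (left out, the last holds). Time passes only in rows, so rows that do not move let the fingers close. It gives the time, the measured TCP pose, the force, the opening and the grip force at its end, in the units of the state.
- observe(): the state, without advancing time (a new reading comes with each control period).
- get_image(name): name is "scene" or "top"; returns the picture (480x640x3 uint8, red, green, blue); there is no depth.
- camera_params(name): a dict with "intrinsics" (3x3 intrinsics, pixels), "eye" and "rotation" of the camera in the world. Camera axes: x right, y down, z forward; pixel columns grow to the right and rows downward; lengths in m; the calibration is good to about 2 mm. A picture is of the moment at which its call begins. camera_params takes no time and is no camera call.
- sign_off(): hands the job in; it is judged then, once.
The state is a dict: "clock": time; "joints": joint angles; "dq": joint speeds; "joint_efforts": joint torques, N m; "position": TCP position; "ee_rot": TCP orientation; "force": force on the tool from outside, world axes, zero at the start; "ft_torque": the same for the moment, N m; "width": opening from 0.0 (shut) to 1.0 (fully open); "gripper_force": force on a finger pad.
Only numpy, scipy, OpenCV 4.12 (cv2) and the standard library are available. Lean on these libraries where they do the work, as an engineer would, in place of code of your own. Each camera call takes 0.05 s, during which the arm holds its last target. There are 200 camera calls.

### The job

The spindle in the wooden indexing stand has been stepped one reed too far. With a fingertip against its peg, gently lift the ratchet pawl out of the toothed wheel and tip it over until it stays up, push the wheel backward (clockwise as you face it) exactly one notch by one of its pegs, then tip the pawl back so that it drops fully into that notch and locks the wheel. Only push: grip or lift nothing, use light force, and leave the other things on the table as they are.

Things in the scene. Friction and masses are not known exactly. Their poses are not given: they have to be found in the camera images.
- jig: the indexing stand, fixed to the table: a plywood base 270 x 170 x 18 mm, a wooden headstock plate at its front end, a tailstock at its rear end and a reeded spindle between them. Origin: centre of the base's underside; x runs from the front (wheel end, -x) to the tailstock, y to the left seen from the front, z up. The wheel's axle lies 100 mm up, along x
- wheel_centre (a point): centre of the front face of the aluminium ratchet wheel, on its axle. Upright, 12 mm thick, 10 saw teeth, 140 mm over the crests, 116 mm over the notch floors; steep tooth sides face clockwise. The hub sticks out 13 mm; five steel pegs with freely turning sleeves stick 42 mm out of the front face, every 72 degrees, 48 mm from the axle. Turns with a light drag (1 to 2 N at a peg), stays where left
- wheel_peg (a point): mid-length (22 mm before the wheel's front face) of the 11 mm thick peg that stands nearest the top of the wheel, 18 degrees to the left of the top when joint wheel is 0; moves with the wheel
- wheel (a joint): turn of wheel and spindle in rad, growing clockwise seen from the front (backward: the top goes right, to -y of the stand); one notch is 0.628. At 0 a steep tooth side bears on the pawl in the starting notch and it turns no farther back; there is about 0.2 rad of play the other way before the pawl rides up the next tooth. Starts between -0.14 and -0.07; in the next notch the play is 0.43 to 0.63
- pawl_pivot (a point): centre of the pawl's pivot screw, in the plane of the wheel's front face, at the upper right of the wheel. The pawl's nose arm reaches 68 mm from here to the left, down into the wheel's top notch; a second arm points up to the left and carries the peg
- pawl_peg (a point): mid-length of the pawl's finger peg, a freely turning sleeve 11 mm thick and 43 mm long with a 17 mm ball at its end, which sticks out forward (-x) from the pawl's upper arm, 48 mm from the pivot. This point lies 22 mm before the wheel's front face; 31 mm left of and 37 mm above the pivot when the pawl is down, 28 mm right of and 39 mm above it when tipped over
- pawl (a joint): turn of the pawl in rad: 0 with the nose fully down on a notch floor, growing as the nose lifts (clockwise seen from the front), 1.31 when tipped right over against its stop. It tips under its own weight: past about 0.9 it falls over to the stop and stays there, below that it falls back into the wheel. It takes about 1 N at the peg
- loop_tool: clay loop tool with a wooden handle, 169 mm long, lying to the left of the stand (leave alone)
- clay_spatula: modelling spatula with a wooden handle, 178 mm long, lying to the left of the stand (leave alone)
- ply_block: plywood block 50 x 70 x 50 mm, in front and to the right of the stand (leave alone)
- masking_tape: roll of masking tape, 96 mm across, 25 mm high (leave alone)
- pencil_y: pencil, 123 mm long, lying in front of the stand (leave alone)
- eraser: eraser 23 x 45 x 13 mm, lying in front of the stand (leave alone)
- glaze_jar: lidded jar, 68 mm across, 62 mm high (leave alone)
- oil_bottle: oil bottle, 272 mm high, 60 mm across (leave alone)

How it is judged:
On the way, in this order (a step that is already met when the one before it is completed fails the run):
1. the pawl is lifted out of the wheel and stays tipped over, the wheel not yet pushed back (value of joint pawl above 1.1 rad and value of joint wheel below 0.2 rad), for 0.2 s.
2. the wheel is pushed back about one notch while the pawl is out (value of joint wheel between 0.33 and 0.94 rad and value of joint pawl above 1 rad), for 0.1 s.
At the end, for the whole second after the job is handed in: the pawl is fully down (within 0.06 rad) in the next notch, so that the wheel stands one notch back (joint wheel 0.33 to 0.66 rad), at rest (value of joint pawl below 0.06 rad and value of joint wheel between 0.33 and 0.66 rad and velocity of joint wheel between -0.05 and 0.05 rad/s); the robot touches nothing.
It fails at once if the wheel is pushed back a notch and a half or more (value of joint wheel above 0.94 rad).
It fails at once if the pawl or the wheel is squeezed or forced (over 30 N) (contact force between the fingers and pawl above 30 N or contact force between the fingers and wheel above 30 N).
It fails at once if another thing on the table is moved by more than 20 mm, lifted or knocked over (distance of any of loop_tool, clay_spatula, ply_block, masking_tape, pencil_y, eraser, glaze_jar, oil_bottle from where it was at the start of the episode above 0.02 m).
It also fails if it takes over 54 s, if anything falls off the work surface, if the arm or the gripper's body presses on something with over 40 N, if the wrist force passes 120 N, or if a joint passes its speed limit or range.

## Working session

There is one attempt and no reset: what is moved stays moved. The work goes in short steps, Python scripts to look and compute and a shell command to move; the robot and the scene stay as the last step left them, time stands still between calls to the robot, and variables do not carry over. Pictures are saved under pics/ and viewed, at most 10 in all, crops included, and the job is handed in when it is done.

```bash
mkdir -p pics; python3 - <<'E'
from cell import *
import cv2
for n in("scene","top"):
    cv2.imwrite(f"pics/{n}0.png",get_image(n)[:,:,::-1]); print(n,camera_params(n))
print(observe())
E
```

```text
scene {'intrinsics': array([[619.8688103 ,   0.        , 329.45565409],
       [  0.        , 619.8688103 , 236.14392781],
       [  0.        ,   0.        ,   1.        ]]), 'eye': array([-0.86377996,  0.65248731,  1.18852478]), 'rotation': array([-1.2929467 ,  2.03290404, -1.09482436])}
top {'intrinsics': array([[555.11102417,   0.        , 323.40080384],
       [  0.        , 555.11102417, 238.74637091],
       [  0.        ,   0.        ,   1.        ]]), 'eye': array([ 0.34047894, -0.01676065,  1.46041578]), 'rotation': array([-2.16693329,  2.11717523, -0.18190137])}
{'clock': 0.1, 'joints': array([-1.20859629,  0.43514077,  0.02498057,  1.57401593, -0.01160994,
        1.13402642, -0.07511822]), 'dq': array([ 1.14018533e-03, -2.49988882e-03, -3.59767566e-04, -2.63314691e-03,
       -7.03645949e-05, -5.54909835e-04, -5.05981482e-04]), 'joint_efforts': array([ 2.37095905e-03, -6.69123244e+01,  9.87317674e-01, -3.15146613e+01,
       -6.06912095e-02,  3.74384795e-02,  4.53059431e-05]), 'position': array([0.27999478, 0.55826003, 0.23702752]), 'ee_rot': array([-7.23653402e-01, -3.05689461e+00,  2.24601448e-03]), 'force': array([-0.07226862, -0.03751709, -0.70643004]), 'ft_torque': array([-0.07984264,  0.00048095, -0.02364321]), 'gripper_force': 0.0, 'width': 1.001913637393624}
```

View pics/scene0.png

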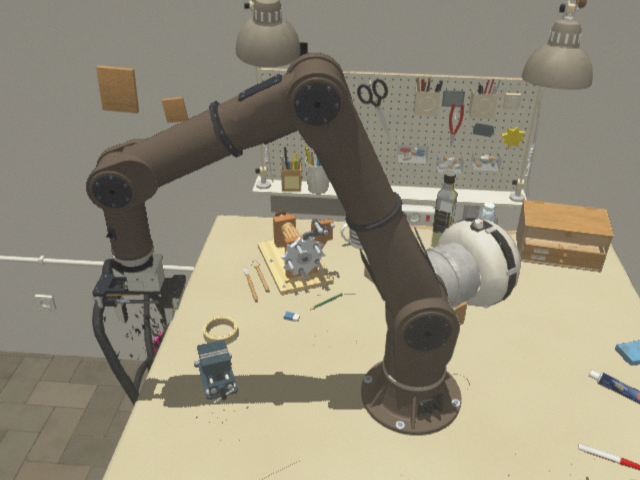

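View pics/top0.png

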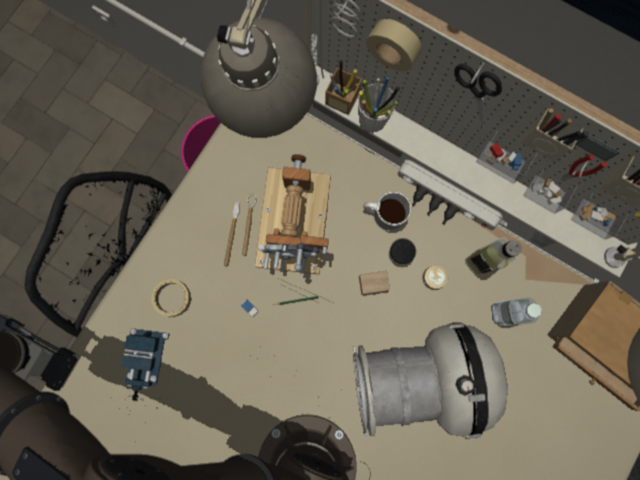

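```bash
cat > h.py <<'E'
import numpy as np,cv2
from scipy.spatial.transform import Rotation as R
from cell import *
def ray(n,u,v):
    c=camera_params(n);d=R.from_rotvec(c["rotation"]).as_matrix()@np.linalg.inv(c["intrinsics"])@[u,v,1]
    return np.array(c["eye"]),d
def onz(n,u,v,z):
    e,d=ray(n,u,v);return e+d*(z-e[2])/d[2]
def proj(n,P):
    c=camera_params(n);q=c["intrinsics"]@(R.from_rotvec(c["rotation"]).as_matrix().T@(np.asarray(P)-c["eye"]));return q[:2]/q[2]
def tri(a,b):
    A=np.zeros((3,3));B=np.zeros(3)
    for n,(u,v) in(("scene",a),("top",b)):
        e,d=ray(n,u,v);d/=np.linalg.norm(d);M=np.eye(3)-np.outer(d,d);A+=M;B+=M@e
    return np.linalg.solve(A,B)
E
python3 - <<'E'
import cv2
a=cv2.imread("pics/scene0.png")[205:295,245:350];cv2.imwrite("pics/sc.png",cv2.resize(a,None,fx=6.5,fy=6.5,interpolation=2))
a=cv2.imread("pics/top0.png")[150:280,235:345];cv2.imwrite("pics/tc.png",cv2.resize(a,None,fx=4.5,fy=4.5,interpolation=2))
from h import *
for p in((0.28,.559,.238),):print(proj("scene",p),proj("top",p))
E
```

```text
[144.43973382 317.09888693] [ 48.58365874 350.79880406]
```

View pics/sc.png

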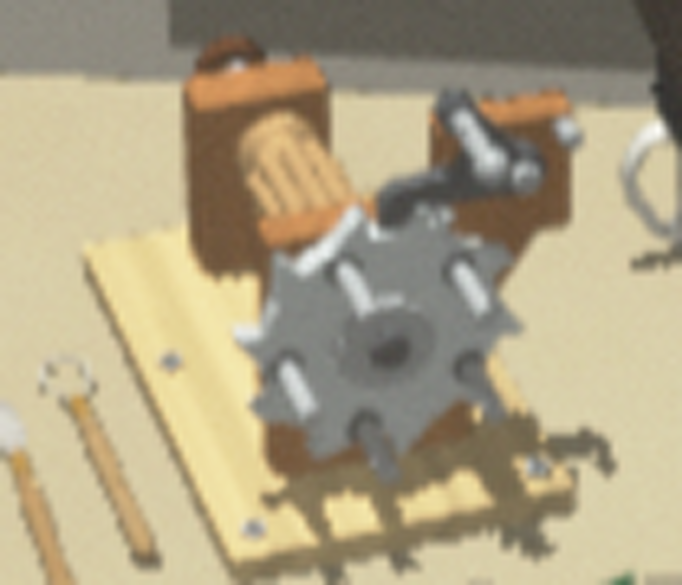

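View pics/tc.png

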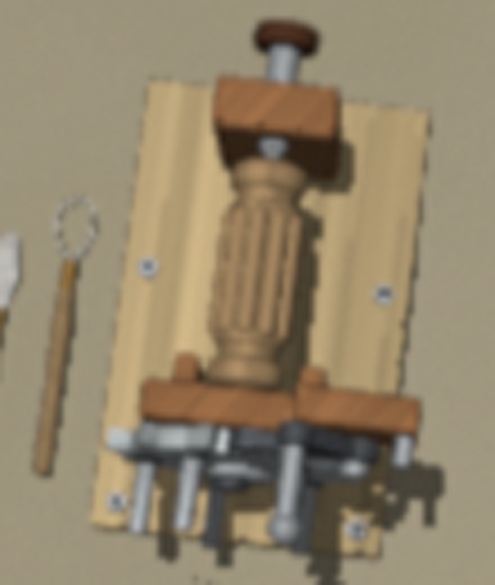

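```bash
cat >> h.py <<'E'
T=lambda x,y:((x+.5)/4.5-.5+235,(y+.5)/4.5-.5+150)
S=lambda x,y:((x+.5)/6.5-.5+245,(y+.5)/6.5-.5+205)
E
python3 - <<'E'
from h import *
C=np.array([onz("top",*T(*p),.018) for p in((150,78),(430,112),(378,557),(92,525))])
print(C.round(4));print([np.linalg.norm(C[i]-C[i-1]).round(4) for i in range(4)])
ctr=C.mean(0);ax=(C[0]+C[1]-C[2]-C[3])[:2];ay=(C[0]+C[3]-C[1]-C[2])[:2]
print(ctr,np.arctan2(ax[1],ax[0]),np.arctan2(-ay[0],ay[1]))
D=np.array([onz("scene",*S(*p),.018) for p in((88,250),(235,562),(570,485))]);print(D.round(4))
print("corner check BL", tri(S(235,562),T(92,525)))
print("ball",tri(S(487,160),T(285,528)))
th=(np.arctan2(ax[1],ax[0])+np.arctan2(-ay[0],ay[1]))/2
Rz=R.from_euler('z',th).as_matrix();o=np.array([*ctr[:2],0])
print("th",th)
hub=ray("scene",*S(390,350));
e,d=hub;P=e+d*(.1-e[2])/d[2];print("hub in jig",Rz.T@(P-o))
for nm,a,b in(("pegL tip",(305,410),(138,525)),("peg top tip",(368,308),(183,525)),("ball",(455,0),(0,0))):
    if nm!="ball":print(nm,Rz.T@(tri(S(*a),T(*b))-o))
E
```

```text
[[ 0.7653  0.1257  0.018 ]
 [ 0.7486 -0.0418  0.018 ]
 [ 0.4819 -0.0172  0.018 ]
 [ 0.4966  0.149   0.018 ]]
[np.float64(0.2697), np.float64(0.1683), np.float64(0.2678), np.float64(0.1668)]
[0.62312204 0.05391232 0.018     ] -0.08942009959980736 -0.09381608497624712
[[ 0.7593  0.12    0.018 ]
 [ 0.4939  0.1456  0.018 ]
 [ 0.4819 -0.0194  0.018 ]]
corner check BL [0.4956837  0.14714096 0.01759751]
ball [0.47529801 0.0289551  0.21858941]
th -0.09161809228802724
hub in jig [-0.11062401 -0.00489098  0.1       ]
pegL tip [-0.14025204  0.04668244  0.09952829]
peg top tip [-0.14274405  0.01747411  0.15069409]
```

Scene: the jig sits at about (290,260) px with the pawl peg ball at about (320,229). Top: the jig is at about (295,220) px, with the pawl ball at (298,267). The gripper is at far left. I'll turn and tilt the tool first, then approach.

```bash
cat >> h.py <<'E'
th=-.0916; J=R.from_euler('z',th); O=np.array([.6225,.0535,0])+J.apply([0,-.002,0])
def jig(P): return J.inv().apply(np.asarray(P)-O)
def stat():
    o=observe();r=R.from_rotvec(o["ee_rot"]);p=o["position"]
    print("t",round(o["clock"],2),"tipjig",jig(p+r.apply([0,0,.011])).round(4),"z",J.inv().apply(r.apply([0,0,1])).round(3),"y",J.inv().apply(r.apply([0,1,0])).round(3),"F",J.inv().apply(o["force"]).round(1),"w",round(o["width"]*.0918,4))
    return p,r
def to(*tip):
    p,r=stat();t=O+J.apply(tip);d=r.inv().apply(t-(p+r.apply([0,0,.011])));print("delta tool",d.round(4))
E
python3 -m pendant '[0,0,-0.05,0,0,-0.186,0.035, 0,0,-0.05,0,0,-0.186,0.035, 0,0,0,0,-0.175,0,0.035, 0,0,0,0,-0.175,0,0.035, 0,0,0,0,-0.175,0,0.035, 0,0,0,0,0,0,0.035, 0,0,0,0,0,0,0.035]'
python3 -c "
from h import *
print(jig(tri(S(487,160),T(285,528))), jig([.475,.029,.2186]))
to(-.120,.05,.30)"
```

```text
clock: 0.98
position: [0.2806, 0.5584, 0.3376]
ee_rot: [0.122, 2.616, -0.034]
force: [-0.2, -0.3, 0.1]
width: 0.384
gripper_force: 0.0
[-0.1443397  -0.03590686  0.21858941] [-0.14464057 -0.0358894   0.2186    ]
t 0.97 tipjig [-0.3812  0.4735  0.3281] z [ 0.5   -0.002 -0.866] y [ 0.002  1.    -0.001] F [-0.2 -0.3  0.1] w 0.0353
delta tool [-0.2127 -0.423   0.1556]
```

```bash
python3 -m pendant '[-0.0266,-0.0529,0.0194,0,0,0,0.035,-0.0266,-0.0529,0.0194,0,0,0,0.035,-0.0266,-0.0529,0.0194,0,0,0,0.035,-0.0266,-0.0529,0.0194,0,0,0,0.035,-0.0266,-0.0529,0.0194,0,0,0,0.035,-0.0266,-0.0529,0.0194,0,0,0,0.035,-0.0266,-0.0529,0.0194,0,0,0,0.035,-0.0266,-0.0529,0.0194,0,0,0,0.035,0,0,0,0,0,0,0.035]'
python3 -c "
from h import *
to(-.1185,.035,.209)"
```

```text
clock: 2.1
position: [0.5036, 0.1057, 0.3108]
ee_rot: [0.139, 2.613, -0.035]
force: [-0.3, 0.3, 0.3]
width: 0.382
gripper_force: 0.0
t 2.1 tipjig [-0.1176  0.043   0.3012] z [ 0.501 -0.005 -0.865] y [0.014 1.    0.002] F [-0.3  0.3  0.3] w 0.0351
delta tool [ 0.0469 -0.0082  0.0794]
```

```bash
python3 -m pendant '[0.0117,-0.002,0.0199,0,0,0,0.035,0.0117,-0.002,0.0199,0,0,0,0.035,0.0117,-0.002,0.0199,0,0,0,0.035,0.0117,-0.002,0.0199,0,0,0,0.035,0,0,0,0,0,0,0.035,0,0,0,0,0,0,0.035]'
python3 -c "
from h import *
to(-.1185,.010,.209)
a=get_image('scene')[180:300,230:370,::-1];b=get_image('top')[150:310,215:365,::-1]
a=cv2.resize(a,(400,343),interpolation=2);b=cv2.resize(b,(400,427),interpolation=2)
a=cv2.copyMakeBorder(a,0,84,0,0,0);cv2.imwrite('pics/p1.png',np.hstack([a,b]))"
```

```text
clock: 2.85
position: [0.5012, 0.1049, 0.2188]
ee_rot: [0.124, 2.613, -0.032]
force: [0.4, 0.2, -0.1]
width: 0.379
gripper_force: 0.0
t 2.85 tipjig [-0.1199  0.0421  0.2093] z [ 0.502 -0.001 -0.865] y [0.003 1.    0.001] F [ 0.4  0.2 -0.1] w 0.0348
delta tool [-0.0012 -0.0321  0.001 ]
```

View pics/p1.png

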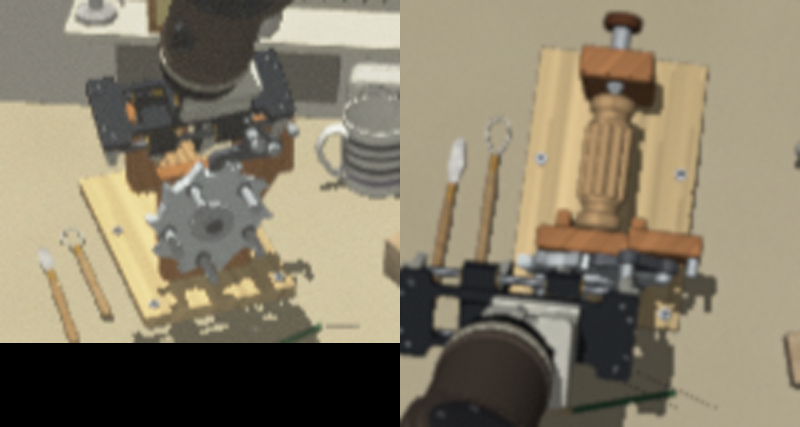

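```bash
python3 -m pendant '[0,-0.008,0,0,0,0,0.035,0,-0.008,0,0,0,0,0.035,0,-0.008,0,0,0,0,0.035,0,-0.006,0,0,0,0,0.035,0,-0.004,0,0,0,0,0.035,0,-0.004,0,0,0,0,0.035,0,-0.004,0,0,0,0,0.035]'
python3 -c "
from h import *
stat()"
python3 -m pendant '[0,-0.004,0,0,0,0,0.035,0,-0.004,0,0,0,0,0.035,0,-0.004,0,0,0,0,0.035,0,-0.004,0,0,0,0,0.035]'
python3 -c "
from h import *
stat()
a=get_image('scene')[180:300,230:370,::-1];b=get_image('top')[150:310,215:365,::-1]
a=cv2.resize(a,(400,343),interpolation=2);b=cv2.resize(b,(400,427),interpolation=2)
a=cv2.copyMakeBorder(a,0,84,0,0,0);cv2.imwrite('pics/p2.png',np.hstack([a,b]))"
```

```text
clock: 3.82
position: [0.4967, 0.0636, 0.2179]
ee_rot: [0.121, 2.614, -0.032]
force: [-1.0, 1.2, 0.4]
width: 0.38
gripper_force: 0.7
t 3.83 tipjig [-0.1207  0.0005  0.2084] z [ 0.502  0.    -0.865] y [0.    1.    0.001] F [-1.1  1.1  0.4] w 0.0349
clock: 4.32
position: [0.4949, 0.0469, 0.2176]
ee_rot: [0.122, 2.614, -0.033]
force: [0.2, 0.7, 0.6]
width: 0.384
gripper_force: 0.3
t 4.33 tipjig [-0.121  -0.0162  0.2081] z [ 0.501 -0.001 -0.865] y [ 0.001  1.    -0.   ] F [0.1 0.7 0.6] w 0.0353
```

View pics/p2.png

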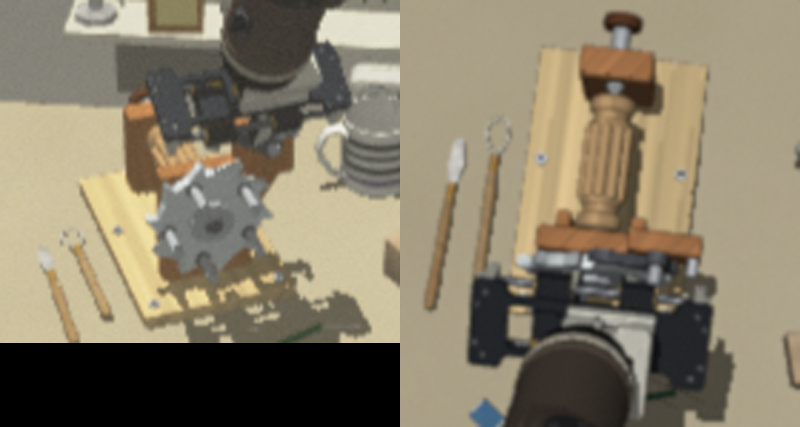

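The pawl is moving under about 1 N: the nose is out of the top notch in the left view, around (215,165). I'll continue.

```bash
python3 -m pendant '[0,-0.004,0,0,0,0,0.035,0,-0.004,0,0,0,0,0.035,0,-0.004,0,0,0,0,0.035,0,-0.004,0,0,0,0,0.035,0,-0.004,0,0,0,0,0.035,0,-0.004,0,0,0,0,0.035,0,-0.004,0,0,0,0,0.035]'
python3 -c "
from h import *
stat()"
python3 -m pendant '[0,-0.003,0,0,0,0,0.035,0,0,0,0,0,0,0.035,0,0,0,0,0,0,0.035]'
python3 -c "
from h import *
stat()"
```

```text
clock: 5.3
position: [0.4924, 0.0192, 0.2177]
ee_rot: [0.122, 2.614, -0.033]
force: [-0.3, 0.0, 0.6]
width: 0.379
gripper_force: 0.0
t 5.3 tipjig [-0.1209 -0.0441  0.2082] z [ 0.501 -0.001 -0.865] y [ 0.001  1.    -0.   ] F [-0.3  0.   0.6] w 0.0348
clock: 5.68
position: [0.4922, 0.0166, 0.2178]
ee_rot: [0.121, 2.614, -0.033]
force: [0.1, 0.4, -0.6]
width: 0.38
gripper_force: 0.0
t 5.67 tipjig [-0.1209 -0.0467  0.2083] z [ 0.501 -0.001 -0.865] y [0.001 1.    0.   ] F [ 0.   0.4 -0.6] w 0.0349
```

```bash
python3 -m pendant '[0,0.02,0,0,0,0,0.035,0,0.037,0,0,0,0,0.035,0,0.037,0,0,0,0,0.035,0,0.038,0,0,0,0,0.035,0,0,0,0,0,0,0.035,0,0,0,0,0,0,0.035]'
python3 -c "
from h import *
to(-.116,.087,.133)
for a in (0,.5,1.31):pass
a=get_image('scene')[180:300,230:370,::-1];b=get_image('top')[150:310,215:365,::-1]
a=cv2.resize(a,(400,343),interpolation=2);b=cv2.resize(b,(400,427),interpolation=2)
a=cv2.copyMakeBorder(a,0,84,0,0,0);cv2.imwrite('pics/p3.png',np.hstack([a,b]))"
```

```text
clock: 6.42
position: [0.5041, 0.1474, 0.2174]
ee_rot: [0.121, 2.615, -0.034]
force: [-0.1, -0.2, 0.6]
width: 0.383
gripper_force: 0.0
t 6.42 tipjig [-0.121   0.0847  0.2079] z [ 0.501 -0.001 -0.866] y [ 0.001  1.    -0.001] F [-0.1 -0.2  0.6] w 0.0351
delta tool [0.0332 0.0024 0.0673]
```

View pics/p3.png

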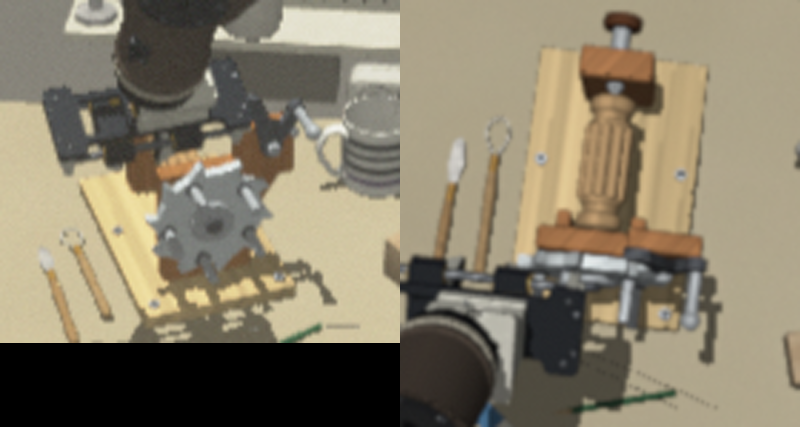

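The pawl peg is now at the far right, at (305,125) in the left view and (690,310) in the right, so it has tipped over. The wheel hasn't moved. Next I descend left of the top wheel peg.

```bash
python3 -m pendant '[0.0083,0.0006,0.0168,0,0,0,0.035,0.0083,0.0006,0.0168,0,0,0,0.035,0.0083,0.0006,0.0168,0,0,0,0.035,0.0083,0.0006,0.0168,0,0,0,0.035,0,0,0,0,0,0,0.035,0,0,0,0,0,0,0.035]'
python3 -c "
from h import *
stat()"
python3 -m pendant '[0,-0.007,0,0,0,0,0.035,0,-0.007,0,0,0,0,0.035,0,-0.005,0,0,0,0,0.035,0,-0.004,0,0,0,0,0.035,0,-0.004,0,0,0,0,0.035]'
python3 -c "
from h import *
stat()"
python3 -m pendant '[0,-0.004,0,0,0,0,0.035,0,-0.004,0,0,0,0,0.035,0,-0.004,0,0,0,0,0.035,0,-0.004,0,0,0,0,0.035,0,-0.004,0,0,0,0,0.035]'
python3 -c "
from h import *
stat()
a=get_image('scene')[180:300,230:370,::-1];b=get_image('top')[150:310,215:365,::-1]
a=cv2.resize(a,(400,343),interpolation=2);b=cv2.resize(b,(400,427),interpolation=2)
a=cv2.copyMakeBorder(a,0,84,0,0,0);cv2.imwrite('pics/p4.png',np.hstack([a,b]))"
```

```text
clock: 7.28
position: [0.5097, 0.1494, 0.1436]
ee_rot: [0.123, 2.614, -0.033]
force: [0.1, -0.0, 0.4]
width: 0.38
gripper_force: 0.0
t 7.28 tipjig [-0.1155  0.0872  0.134 ] z [ 0.502 -0.001 -0.865] y [0.002 1.    0.   ] F [ 0.1 -0.   0.4] w 0.0349
clock: 7.9
position: [0.507, 0.1227, 0.143]
ee_rot: [0.122, 2.614, -0.033]
force: [-0.3, 0.3, 0.5]
width: 0.38
gripper_force: 0.0
t 7.9 tipjig [-0.1158  0.0604  0.1335] z [ 0.501 -0.001 -0.865] y [0.001 1.    0.   ] F [-0.3  0.2  0.5] w 0.0349
clock: 8.52
position: [0.5052, 0.1028, 0.143]
ee_rot: [0.121, 2.614, -0.033]
force: [-0.2, 1.6, -0.2]
width: 0.381
gripper_force: 0.9
t 8.53 tipjig [-0.1158  0.0404  0.1335] z [ 0.501 -0.001 -0.865] y [0.001 1.    0.   ] F [-0.4  1.5 -0.2] w 0.035
```

View pics/p4.png

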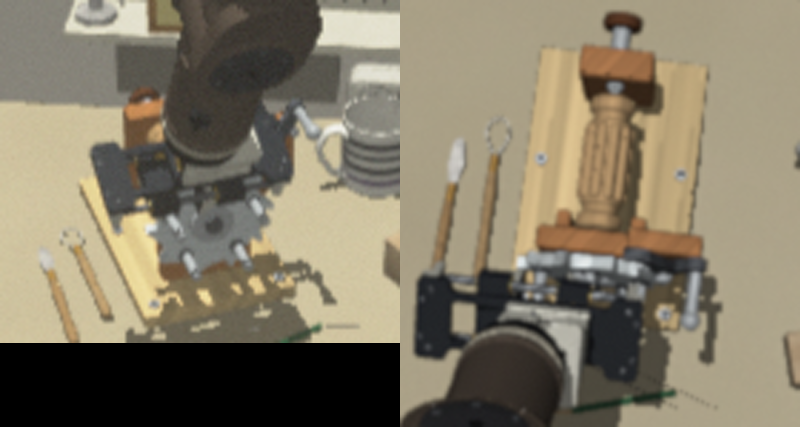

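```bash
cat >> h.py <<'E'
def onx(u,v,x=-.141):
    e,d=ray("scene",u,v);e=jig(e);d=J.inv().apply(d);return e+d*(x-e[0])/d[0]
def ang(pts):
    for q in pts:
        P=onx(*q);print(P[1:].round(4),"r",np.hypot(P[1],P[2]-.1).round(4),"cw deg",np.degrees(np.arctan2(-P[1],P[2]-.1)).round(1))
V=lambda x,y:((x+.5)/2.857-.5+230,(y+.5)/2.857-.5+180)
E
python3 -c "
from h import *
ang([S(*p) for p in((368,308),(305,410),(385,470),(480,305),(492,415))]);print()
ang([V(*p) for p in((195,271),(245,264),(172,229),(260,210))])"
```

```text
[0.0178 0.1491] r 0.0523 cw deg -19.9
[0.0481 0.1   ] r 0.0481 cw deg -90.0
[0.0106 0.0564] r 0.0448 cw deg -166.3
[-0.0351  0.1385] r 0.0521 cw deg 42.4
[-0.0413  0.0751] r 0.0482 cw deg 121.1

[0.0288 0.0698] r 0.0417 cw deg -136.3
[-0.026   0.0652] r 0.0434 cw deg 143.2
[0.0524 0.1293] r 0.06 cw deg -60.8
[-0.0422  0.1308] r 0.0522 cw deg 53.8
```

```bash
python3 -m pendant '[0,-0.003,0,0,0,0,0.035,0,-0.003,0,0,0,0,0.035,0,-0.0015,0,0,0,0,0.035,0,0,0,0,0,0,0.035]'
python3 -c "
from h import *
stat()"
python3 -m pendant '[0,0.01,0,0,0,0,0.035,0,0.03,0,0,0,0,0.035,-0.02,0.03,-0.04,0,0,0,0.035,-0.03,0.02,-0.05,0,0,0,0.035,0,0,-0.06,0,0,0,0.035,0,0,0,0,0,0,0.035]'
python3 -c "
from h import *
to(-.125,-.16,.30)
a=get_image('scene')[205:295,245:350,::-1];cv2.imwrite('pics/p5.png',cv2.resize(a,None,fx=6.5,fy=6.5,interpolation=2))"
```

```text
clock: 9.12
position: [0.5044, 0.0953, 0.143]
ee_rot: [0.122, 2.614, -0.033]
force: [-0.5, 0.7, 0.2]
width: 0.383
gripper_force: 0.2
t 9.12 tipjig [-0.1159  0.0328  0.1334] z [ 0.501 -0.001 -0.865] y [ 0.002  1.    -0.   ] F [-0.5  0.7  0.2] w 0.0352
clock: 9.88
position: [0.4808, 0.1907, 0.3019]
ee_rot: [0.12, 2.61, -0.024]
force: [-0.3, 0.8, -0.7]
width: 0.38
gripper_force: 0.0
t 9.88 tipjig [-0.1481  0.1257  0.2924] z [ 0.504  0.006 -0.864] y [-0.001  1.     0.006] F [-0.4  0.7 -0.7] w 0.0349
delta tool [-0.0244 -0.2857  0.0034]
```

View pics/p5.png

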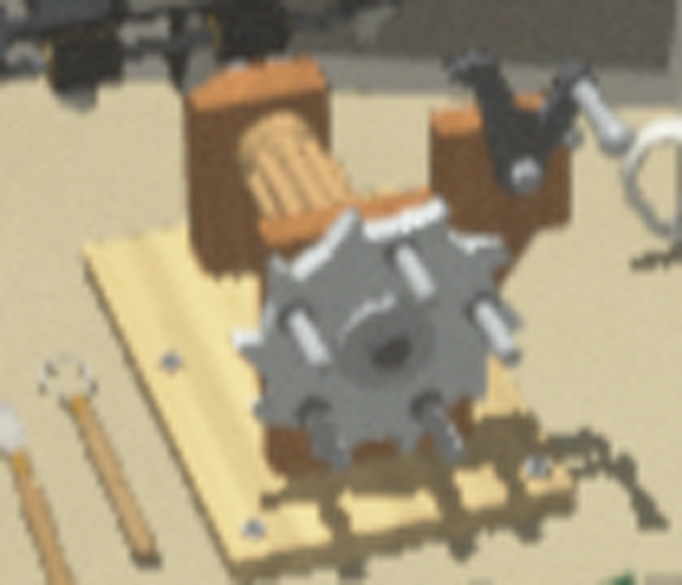

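Tooth outline matches the original, i.e. one notch on (tooth tip at (355,215)), and the pawl ball is at (618,135), still tipped. I'll move to the right of the pawl peg.

```bash
python3 -m pendant '[-0.0048,-0.057,0,0,0,0,0.035,-0.0048,-0.057,0,0,0,0,0.035,-0.0048,-0.057,0,0,0,0,0.035,-0.0048,-0.057,0,0,0,0,0.035,-0.0048,-0.057,0.003,0,0,0,0.035,0,0,0,0,0,0,0.035,0,0,0,0,0,0,0.035]'
python3 -c "
from h import *
to(-.1195,-.165,.209)"
```

```text
clock: 10.8
position: [0.4764, -0.0971, 0.3064]
ee_rot: [0.122, 2.616, -0.033]
force: [1.4, -0.3, 0.1]
width: 0.382
gripper_force: 0.0
t 10.8 tipjig [-0.1262 -0.1614  0.2968] z [ 0.5   -0.001 -0.866] y [ 0.001  1.    -0.001] F [ 1.4 -0.2  0.1] w 0.0351
delta tool [ 0.0381 -0.0035  0.0794]
```

```bash
python3 -m pendant '[0.0095,-0.001,0.0198,0,0,0,0.035,0.0095,-0.001,0.0198,0,0,0,0.035,0.0095,-0.001,0.0198,0,0,0,0.035,0.0095,-0.001,0.0198,0,0,0,0.035,0,0,0,0,0,0,0.035,0,0,0,0,0,0,0.035]'
python3 -c "
from h import *
stat()"
python3 -m pendant '[0,0.007,0,0,0,0,0.035,0,0.007,0,0,0,0,0.035,0,0.005,0,0,0,0,0.035,0,0.004,0,0,0,0,0.035,0,0.004,0,0,0,0,0.035,0,0.004,0,0,0,0,0.035,0,0.004,0,0,0,0,0.035]'
python3 -c "
from h import *
stat()"
python3 -m pendant '[0,0.004,0,0,0,0,0.035,0,0.004,0,0,0,0,0.035,0,0.004,0,0,0,0,0.035,0,0.004,0,0,0,0,0.035,0,0.003,0,0,0,0,0.035,0,0.003,0,0,0,0,0.035,0,0,0,0,0,0,0.035]'
python3 -c "
from h import *
stat()
a=get_image('scene')[180:300,230:370,::-1];b=get_image('top')[150:310,215:365,::-1]
a=cv2.resize(a,(400,343),interpolation=2);b=cv2.resize(b,(400,427),interpolation=2)
a=cv2.copyMakeBorder(a,0,84,0,0,0);cv2.imwrite('pics/p6.png',np.hstack([a,b]))"
```

```text
clock: 11.55
position: [0.4836, -0.1012, 0.22]
ee_rot: [0.119, 2.614, -0.033]
force: [-0.4, -0.1, -0.2]
width: 0.377
gripper_force: 0.0
t 11.55 tipjig [-0.1187 -0.1647  0.2105] z [ 0.501 -0.    -0.865] y [-0.001  1.    -0.001] F [-0.4 -0.2 -0.2] w 0.0346
clock: 12.42
position: [0.4865, -0.0673, 0.2197]
ee_rot: [0.122, 2.614, -0.033]
force: [-0.8, -0.8, -1.2]
width: 0.379
gripper_force: 0.4
t 12.43 tipjig [-0.1189 -0.1308  0.2102] z [ 0.501 -0.001 -0.865] y [ 0.002  1.    -0.   ] F [-0.7 -0.9 -1.2] w 0.0348
clock: 13.3
position: [0.4884, -0.0453, 0.2196]
ee_rot: [0.121, 2.614, -0.033]
force: [-0.5, 0.4, 0.5]
width: 0.377
gripper_force: 0.0
t 13.3 tipjig [-0.119  -0.1087  0.2101] z [ 0.501 -0.001 -0.865] y [ 0.001  1.    -0.   ] F [-0.5  0.3  0.5] w 0.0346
```

View pics/p6.png

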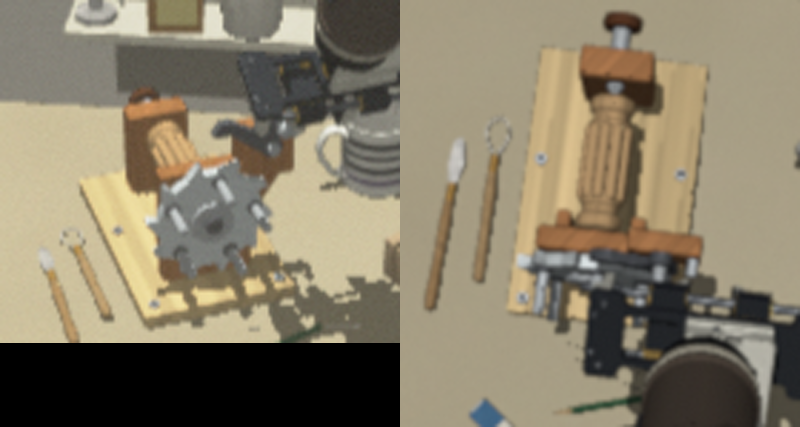

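The nose at (220,130) is still above the wheel, and the peg ball is near (287,130). The pawl is either mid-fall or still leaning on the finger. My ten views are used up, so I'll check numerically from here. I'll wait, then compare the pawl region against the starting picture.

```bash
cat >> h.py <<'E'
def cmp():
    a=get_image("scene").astype(int);r=cv2.imread("pics/scene0.png")[:,:,::-1].astype(int);o=cv2.imread("pics/p5.png")
    o=cv2.resize(o,(105,90),interpolation=cv2.INTER_AREA)[:,:,::-1].astype(int)
    s=np.s_[216:242,300:332];t=np.s_[11:37,55:87]
    d=np.abs(a[s]-r[s]).mean(2);print("vs start",d.mean().round(1),"vs tipped",np.abs(a[s]-o[t]).mean().round(1),"start-tipped",np.abs(r[s]-o[t]).mean().round(1))
    dark=lambda im:[''.join('#' if x<85 else '.' for x in row) for row in im[216:242,295:345].mean(2)]
    for x,y in zip(dark(r),dark(a)):print(x,y)
E
python3 -m pendant '[0,0,0,0,0,0,0.035,0,0,0,0,0,0,0.035,0,0,0,0,0,0,0.035,0,0,0,0,0,0,0.035]'
python3 -c "
from h import *
stat();cmp()"
```

```text
clock: 13.9
position: [0.4885, -0.0456, 0.2197]
ee_rot: [0.122, 2.614, -0.033]
force: [0.1, -0.7, -0.2]
width: 0.386
gripper_force: 0.0
t 13.9 tipjig [-0.1189 -0.1089  0.2102] z [ 0.501 -0.001 -0.865] y [0.001 1.    0.   ] F [ 0.2 -0.7 -0.2] w 0.0354
vs start 25.9 vs tipped 20.8 start-tipped 26.0
.................................................. .......................##########################.
.................................................. .......................#####..####################
.................................................. .......................#####.######..#.###########
.................................................. ........................##########.....###########
.................................................. .....................#..##########.....##########.
.................................................. .........................#######################..
..................#............................... ..........................##..#####...########....
..................#............................... ..............................###.#..
[... 1149 characters left out ...]
#################.#.##............... ........###........##################.............
.........#####......####.#.########............... ....................#################.............
.........####.........###.#.####.##............... .....................################.............
.........###...........##.#########............... ....................################..............
.........#..............#.######.................. ....................#############.................
.........................#####.................... .......................###.#####..................
...........................####................... ............................###...................
```

```bash
python3 -m pendant '[0,-0.02,0,0,0,0,0.035,0,-0.04,0,0,0,0,0.035,0,-0.04,-0.03,0,0,0,0.035,0,-0.04,-0.05,0,0,0,0.035,0,-0.02,-0.05,0,0,0,0.035,0,0,0,0,0,0,0.035,0,0,0,0,0,0,0.035]'
python3 -c "
from h import *
stat();cmp()"
```

```text
clock: 14.82
position: [0.4092, -0.1979, 0.3305]
ee_rot: [0.123, 2.614, -0.032]
force: [0.0, 0.1, -0.1]
width: 0.38
gripper_force: 0.0
t 14.82 tipjig [-0.1839 -0.2679  0.321 ] z [ 0.501 -0.001 -0.865] y [0.002 1.    0.   ] F [ 0.   0.1 -0.1] w 0.0349
vs start 8.6 vs tipped 24.9 start-tipped 26.0
.................................................. ..................................................
.................................................. ..................................................
.................................................. ..................................................
.................................................. ..................................................
.................................................. ..................................................
.................................................. ..................................................
..................#............................... ..................#...............................
..................#............................... ..................#...................
[... 1148 characters left out ...]
#################.#.##............... ..........###########################.............
.........#####......####.#.########............... .........#####.##..##################.............
.........####.........###.#.####.##............... .........####........################.............
.........###...........##.#########............... .........####.......################..............
.........#..............#.######.................. .........##.........#############.................
.........................#####.................... ......................####.#####..................
...........................####................... ............................###...................
```

```bash
python3 -c "
from h import *
a=get_image('scene').astype(int);r=cv2.imread('pics/scene0.png')[:,:,::-1].astype(int)
o=cv2.resize(cv2.imread('pics/p5.png'),(105,90),interpolation=cv2.INTER_AREA)[:,:,::-1].astype(int)
w=np.s_[242:275,283:325];t=np.s_[37:70,38:80]
d1=np.abs(a[w]-o[t]).mean();d0=np.abs(a[w]-r[w]).mean();print('wheel vs pushed',d1,'vs start',d0)
if d1<d0: print(sign_off())"
```

```text
wheel vs pushed 6.043771043771044 vs start 18.725348725348724
the job is handed in; nothing more can be done
None
```

I handed the job in at about 15 s: I tipped the pawl over, pushed the wheel back one notch and tipped the pawl back in. In the final camera check the pawl matched its starting "down" position and the wheel matched its one-notch-back position. Forces at the readings I took stayed around 1–2 N. The interface gave no verdict, and I did not separately check the other objects on the table.

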